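# Ink containers back to their own drip trays

## Task

The three ink containers on the print table have been put back in one another's drip trays. Put each upright in the middle of the tray of its own shape - the round jar in the round tray, the square bottle in the square tray, the oblong tin lengthwise in the oblong tray - and on the way stand one of them, let go, in the middle of the empty cork mat. Set them down gently without dropping or tipping any, and leave the block, roller and paint pot where they lie.

Things in the scene. Friction and masses are not known exactly. Their poses are not given: they have to be found in the camera images.
- jar: Round ink jar, white ceramic with a grey lid: 60 mm across (lid 62 mm), 72 mm tall, about 0.3 kg, loose. Origin: centre of the underside, z up; stands upright.
- bottle: Square white plastic bottle with paper label: body 50 x 50 mm and 62 mm high, round neck and grey screw cap (30 mm across) above it, 86 mm tall overall, about 0.22 kg, loose. Origin: centre of the underside, z up; x and y are square to its flat sides.
- tin: Oblong aluminium tin with paper label: 80 mm long (its x) by 42 mm (its y), body 62 mm high, 75 mm to the top of the small dark cap, which stands off-centre 24 mm towards +x; about 0.33 kg, loose. Origin: centre of the underside, z up.
- round_tray: Round wooden drip tray, fixed to the table: 110 mm outside, 104 mm inside, floor 4 mm thick, rim top 10 mm above the table. Origin: centre of the underside, z up. At the start it holds the wrong container.
- square_tray: Square wooden drip tray, fixed: 100 x 100 mm outside, 94 mm inside, floor 4 mm thick, rim top at 10 mm. Origin: centre of the underside, z up; x and y square to its sides. At the start it holds the wrong container.
- oblong_tray: Oblong wooden drip tray, fixed: 120 mm (its x) by 76 mm (its y) outside, 114 by 70 mm inside, floor 4 mm thick, rim top at 10 mm. Origin: centre of the underside, z up. At the start it holds the wrong container.
- cork_mat: Square cork mat, 105 x 105 mm, 4 mm thick, flat, no rim, fixed, empty at the start: the free parking spot. Origin: centre of the underside, z up.
- lino_block: Bystander, leave alone: small printing block, plywood with a grey face, 60 x 45 x 20 mm, loose. Origin: centre of the underside, z up.
- roller: Bystander, leave alone: ink roller lying on the table, black rubber roll 32 mm thick and 80 mm long with a dark wooden handle, 135 mm from roll to handle's end, loose. Origin: on the table under the middle of the roll; the handle points to its -x, the roll lies along its y.
- paint_pot: Bystander, leave alone: small black paint pot, 38 mm across, 38 mm tall, loose. Origin: centre of the underside, z up.
Mind the look-alikes: they are no part of the job. What is shaped like the jar but green is not meant. What is shaped like the square_tray but blue or grey is not meant.

How it is judged:
On the way:
1. one of the three containers stands upright and let go on the cork mat, within 35 mm of its middle (((horizontal distance between jar and cork_mat below 0.035 m and height (world z) of jar below 0.007 m and angle between jar's own z axis and vertical below 0.1 rad and contact force between jar and the fingers below 0.05 N and linear speed of jar below 0.03 m/s) or (horizontal distance between bottle and cork_mat below 0.035 m and height (world z) of bottle below 0.007 m and angle between bottle's own z axis and vertical below 0.1 rad and contact force between bottle and the fingers below 0.05 N and linear speed of bottle below 0.03 m/s) or (horizontal distance between tin and cork_mat below 0.035 m and height (world z) of tin below 0.007 m and angle between tin's own z axis and vertical below 0.1 rad and contact force between tin and the fingers below 0.05 N and linear speed of tin below 0.03 m/s))), for 0.2 s.
At the end, for the whole second after the job is handed in: Jar in the round tray, bottle in the square tray and tin in the oblong tray: each upright on the tray's floor, its middle within 15 mm of the tray's middle, the tin's length within 0.25 rad (14 degrees) of the tray's length (either way round), all let go and at rest (horizontal distance between jar and round_tray below 0.015 m and z of jar in the frame of round_tray below 0.007 m and angle between each of jar, bottle, tin's own z axis and vertical below 0.08 rad and linear speed of each of jar, bottle, tin below 0.02 m/s and angular speed of each of jar, bottle, tin below 0.2 rad/s and contact force between each of jar, bottle, tin and the fingers below 0.05 N and horizontal distance between bottle and square_tray below 0.015 m and z of bottle in the frame of square_tray below 0.007 m and horizontal distance between tin and oblong_tray below 0.015 m and z of tin in the frame of oblong_tray below 0.007 m and angle between the x axis of tin and the x axis of oblong_tray, either way round below 0.25 rad); the robot touches nothing.
It fails at once if a container is tipped over (angle between any of jar, bottle, tin's own z axis and vertical above 0.6 rad).
It fails at once if a container is dropped (it falls freely onto its place faster than 0.6 m/s) ((linear speed of jar above 0.6 m/s and height (world z) of jar below 0.06 m and contact force between jar and the fingers below 0.05 N) or (linear speed of bottle above 0.6 m/s and height (world z) of bottle below 0.06 m and contact force between bottle and the fingers below 0.05 N) or (linear speed of tin above 0.6 m/s and height (world z) of tin below 0.06 m and contact force between tin and the fingers below 0.05 N)).
It fails at once if the lino block, the roller or the paint pot is pushed more than 30 mm from where it was (distance of any of lino_block, roller, paint_pot from where it was at the start of the episode above 0.03 m).
It also fails if it takes over 112 s, if anything falls off the work surface, if the arm or the gripper's body presses on something with over 40 N, if the wrist force passes 120 N, or if a joint passes its speed limit or range.

## Robot

A 6-joint arm with a two-finger parallel gripper is mounted at the origin on the work surface. World frame = base frame: x ahead of the robot, y to its left, z up, the work surface at z = 0. Lengths are in m, angles in rad, forces in N, time in s.
With the tool pointing down it reaches from about 0.35 to 0.85 m from the base axis. Payload 8.1 kg.
Tool frame: the origin (TCP) lies on the mounting face of the last link; the fingertips stand 173 mm ahead of it and the grasp point (between the pads) lies 155 mm ahead of it; z points along the fingers, y is the direction in which the jaws open and shut (so a half turn about z gives the same grasp; the last joint's range is limited). The gripper opens to 85 mm and grips with 20 to 120 N. Pads are 22 mm wide; open, the fingers measure 114 mm over their backs; the gripper's body (76 mm by 85 mm) begins 54 mm behind the grasp point. The pads swing forward as they close: fully open they stand 13 mm farther back than shut.
Start: joints at [1.138, 0.13, 1.488, -0, 1.523, -0.085], TCP at [0.204, 0.564, 0.405] pointing down, gripper open.
Joint ranges: [-2.96, 2.96], [-0.89, 2.26], [0.02, 2.5], [-1.34, 4.48], [0, 2.73], [-2.66, 2.66]. Speed limits (rad/s): [2.39, 2.39, 2.79, 3.14, 3.14, 3.14].

## Interface

Orientations are given as a 3x3 rotation matrix whose columns are the frame's x, y, z axes.
In Python, from rig import read_state, camera, camera_info, sign_off gives the robot as it stands.
- The arm moves only by the tool carry_out, never from a script. Its argument "rows" is a list that holds one entry, the list of rows, each a list of 7 numbers: the turn, a rotation vector about the world's x, y, z in rad, then the shift along the world's x, y, z in mm, then the finger opening in mm, from 0 to 85.4. In form: [[[rx, ry, rz, x, y, z, fingers], ...]]. A call has 1 to 10 rows; each row shifts and turns the pose as measured when the row begins; what a row does not reach is not made up. A row lasts 1/8 s, in which the tool goes at most 62.5 mm and 10.7 degrees, less where a joint would pass 70% of its speed; a pose out of reach is approached as far as the arm can. A call is refused whole if a number of a shift passes 62.5 or a number of a turn 0.188, either way. A call with a gripper value outside its range is refused whole. The fingers move at their own pace and stop on an object; the grip force is fixed at half the most. Time passes only in rows, so rows that do not move let the fingers close. It gives the time, the measured TCP pose, the force and the opening at its end, in the units of the state.
- read_state(): the state, without advancing time (a new reading comes with each control period).
- camera(name): name is "side" or "top"; returns (picture, depth): 420x560x3 uint8, red, green, blue; 420x560 float32, m along the optical axis (not along the pixel's ray), 0 where there is no reading.
- camera_info(name): a dict with "fx", "fy", "cx", "cy" (pixels), "R" (3x3) and "t" (3): a world point X has camera coordinates R X + t. Camera axes: x right, y down, z forward; pixel columns grow to the right and rows downward; lengths in m; the calibration is good to about 2 mm. A picture is of the moment at which its call begins. camera_info takes no time and is no camera call.
- sign_off(): hands the job in, once; it reports no verdict.
The state is a dict: "t": time; "joint_pos": joint angles; "joint_vel": joint speeds; "effort": joint torques, N m; "position": TCP position; "ee_rot": TCP orientation; "contact_force": force on the tool from outside, world axes, zero at the start; "ft_torque": the same for the moment, N m; "grip_width": opening from 0.0 (shut) to 1.0 (fully open).
Only numpy, scipy, OpenCV 4.12 (cv2) and the standard library are available. Lean on these libraries where they do the work, as an engineer would, in place of code of your own. Each camera call takes 0.05 s, during which the arm holds its last target.

## Working session

There is one attempt and no reset: what is moved stays moved. The work goes in short steps, Python scripts to look and compute and a tool call to move; the robot and the scene stay as the last step left them, time stands still between calls to the robot, and variables do not carry over. Pictures are saved under pics/ and viewed, and the job is handed in when it is done.

Besides the shell and the picture viewer there is one more tool, called after "Emit:" in YAML: its name, and indented under it one key for each argument. carry_out: Moves the arm, as the interface text tells. Its arguments: {"type":"object","properties":{"rows":{"type":"array","items":{"type":"array","items":{"type":"array","items":{"type":"number"}}}}},"required":["rows"]}

```bash
mkdir -p pics; ls; cat > h.py <<'E'
import numpy as np,cv2
from rig import *
def snap(n,f):
    p,d=camera(n); cv2.imwrite(f'pics/{f}.png',cv2.cvtColor(p,cv2.COLOR_RGB2BGR)); np.savez(f'pics/{f}.npz',p=p,d=d); return p,d
def pts(n,d):
    c=camera_info(n); v,u=np.mgrid[:d.shape[0],:d.shape[1]]
    X=np.stack([(u-c['cx'])/c['fx']*d,(v-c['cy'])/c['fy']*d,d],-1)
    return (X-np.array(c['t']))@np.array(c['R'])
def ray(n,u,v,z):
    c=camera_info(n); R=np.array(c['R']);o=-R.T@np.array(c['t']); r=R.T@np.array([(u-c['cx'])/c['fx'],(v-c['cy'])/c['fy'],1])
    return o+r*(z-o[2])/r[2]
E
python3 - <<'E'
from h import *
for n in('top','side'):
    snap(n,n+'0'); print(n,{k:np.round(v,3).tolist() for k,v in camera_info(n).items()})
s=read_state(); print({k:np.round(v,3).tolist() for k,v in s.items()})
E
```

```text
pics
top {'fx': 452.847, 'fy': 452.847, 'cx': 278.859, 'cy': 206.004, 'R': [[-0.014, -1.0, -0.008], [-0.991, 0.015, -0.134], [0.134, 0.006, -0.991]], 't': [0.049, 0.48, 1.065]}
side {'fx': 531.671, 'fy': 531.671, 'cx': 277.791, 'cy': 211.764, 'R': [[0.669, -0.743, -0.013], [-0.417, -0.361, -0.834], [0.615, 0.564, -0.551]], 't': [-0.325, 0.249, 0.84]}
{'t': 0.1, 'joint_pos': [1.138, 0.131, 1.489, 0.0, 1.523, -0.085], 'joint_vel': [0.002, -0.002, -0.002, 0.0, -0.001, 0.001], 'effort': [0.001, -57.096, -50.194, -0.0, 0.008, -0.0], 'position': [0.204, 0.564, 0.404], 'ee_rot': [[-0.94, 0.341, -0.001], [0.341, 0.94, -0.002], [0.0, -0.002, -1.0]], 'contact_force': [-0.119, 0.471, 0.034], 'ft_torque': [0.042, -0.022, -0.04], 'grip_width': 0.999}
```

View pics/top0.png

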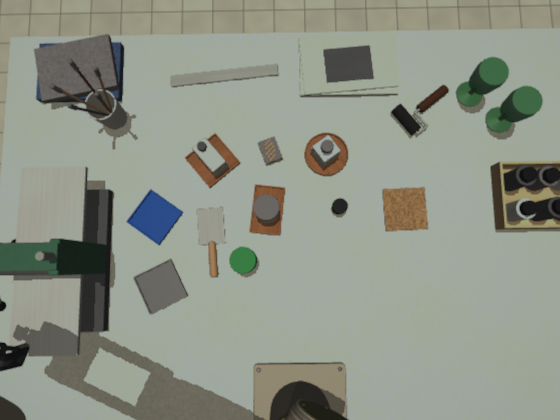

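View pics/side0.png

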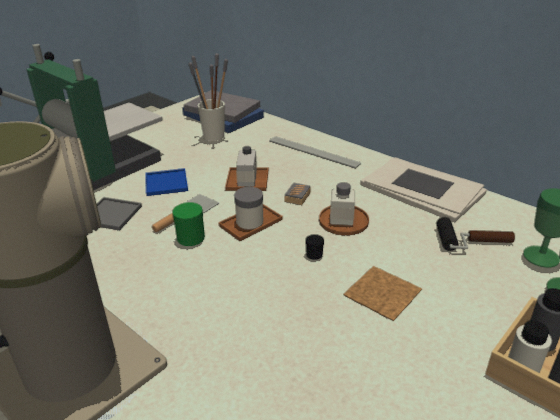

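The top view shows the tin in the square tray (212,160), the bottle in the round tray (326,154) and the jar in the oblong tray (267,210). The cork mat is empty at (405,209). Next I'll measure these.

```bash
python3 - <<'E'
from h import *
z=np.load('pics/top0.npz');p,d=z['p'],z['d']
P=pts('top',d); hsv=cv2.cvtColor(p,cv2.COLOR_RGB2HSV)
tab=P[280:340,340:500].reshape(-1,3);print('table z',np.median(tab[:,2]))
def box(c,half): 
    m=np.zeros(d.shape,bool);m[c[1]-half:c[1]+half,c[0]-half:c[0]+half]=1;return m
for n,c in dict(sq=(212,160),rd=(326,154),ob=(267,210),cork=(405,209)).items():
    m=box(c,34)&(hsv[...,1]>110)&((hsv[...,0]<20))
    if n!='cork':
        m&=(P[...,2]<0.02)
    cs,_=cv2.findContours(m.astype(np.uint8),0,1)
    k=max(cs,key=cv2.contourArea).reshape(-1,2)
    zz=0.004 if n=='cork' else 0.010
    W=np.array([ray('top',u,v,zz)[:2] for u,v in k],np.float32)*1000
    r=cv2.minAreaRect(W); print(n,m.sum(),'rect',np.round(r[0],1),np.round(r[1],1),round(r[2],1),'circ',[np.round(a,1) for a in cv2.minEnclosingCircle(W)], 'z',np.median(P[m][:,2]))
for n,c in dict(tin=(212,155),bottle=(326,150),jar=(267,210),green=(243,260),pot=(340,206),lino=(270,151)).items():
    m=box(c,26)
    for lo,hi in ((.012,.03),(.054,.068),(.068,.095)):
        q=P[m&(P[...,2]>lo)&(P[...,2]<hi)]
        if len(q)<15: continue
        r=cv2.minAreaRect((q[:,:2]*1000).astype(np.float32))
        print(n,lo,len(q),'zmed',np.round(np.median(q[:,2]),4),np.round(r[0],1),np.round(r[1],1),round(r[2],1))
E
```

```text
table z -0.0009611705722373294
sq 825 rect [603.  207.4] [99.5 97.4] 39.5 circ [array([603. , 206.9]), np.float64(67.1)] z 0.0033158640569763724
rd 784 rect [613.6 -78.4] [105.5 102.9] 89.0 circ [array([613.7, -78.7]), np.float64(53.9)] z 0.003259533205373006
ob 787 rect [475.2  70.9] [ 73.6 118.3] 83.0 circ [array([475.5,  71. ]), np.float64(67.9)] z 0.0034449615100147946
cork 1664 rect [ 472.7 -269.6] [101.  101.9] 2.1 circ [array([ 472.3, -269.6]), np.float64(70.9)] z 0.002902138783196684
tin 0.012 43 zmed 0.0191 [610.9 198.6] [100.2  70.8] 40.5
tin 0.054 489 zmed 0.0644 [602.3 208.9] [81.1 42. ] 40.1
tin 0.068 92 zmed 0.0765 [601.7 206.7] [72.2 33.2] 46.8
bottle 0.012 46 zmed 0.0208 [605.4 -72.4] [94.1 89.6] 78.1
bottle 0.054 289 zmed 0.0644 [613.3 -72.7] [50.4 51.3] 33.8
bottle 0.068 153 zmed 0.088 [609.5 -71.7] [38.5 45. ] 31.8
jar 0.012 31 zmed 0.0148 [474.1  72.8] [ 71.8 119. ] 83.7
jar 0.068 545 zmed 0.0749 [472.   72.6] [58.4 59.6] 89.9
green 0.054 45 zmed 0.0673 [352.3 124.8] [55.2 54. ] 72.8
green 0.068 527 zmed 0.071 [350.7 128.7] [59.  59.9] 44.3
lino 0.012 424 zmed 0.0187 [623.4  63.5] [60.5 44.9] 19.6
```

```bash
python3 - <<'E'
import cv2
p=cv2.imread('pics/top0.png')[110:290,170:440]
cv2.imwrite('pics/zoom0.png',cv2.resize(p,None,fx=2.9,fy=2.9,interpolation=cv2.INTER_CUBIC))
E
```

```text
(no output)
```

View pics/zoom0.png

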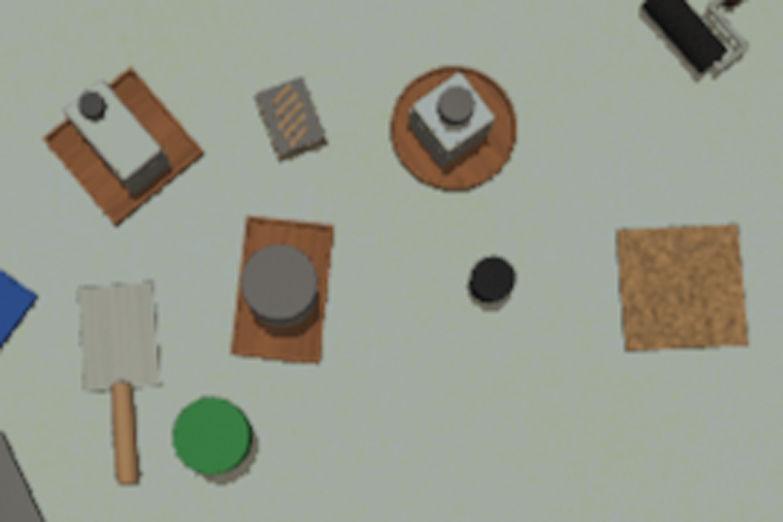

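```bash
python3 - <<'E'
from h import *
for n in('top','side'):
    d=np.load(f'pics/{n}0.npz')['d'];P=pts(n,d)
    q=P[(d>0)&(P[...,2]>.1)&(np.hypot(P[...,0],P[...,1])>.3)]
    H={}
    for x,y,z in q:
        k=(int(x//.1),int(y//.1)); H[k]=max(H.get(k,0),round(float(z),2))
    print(n,sorted(H.items()))
E
```

```text
top [((1, 3), 0.6), ((1, 4), 0.35), ((1, 5), 0.35), ((1, 6), 0.11), ((2, 4), 0.11), ((2, 5), 0.32), ((2, 6), 0.11), ((3, 4), 0.31), ((3, 5), 0.27), ((3, 6), 0.17), ((4, -6), 0.12), ((4, 4), 0.11), ((4, 5), 0.11), ((4, 6), 0.11), ((5, -6), 0.11), ((5, 4), 0.11), ((5, 5), 0.11), ((5, 6), 0.11), ((6, -6), 0.14), ((6, -5), 0.14), ((6, 4), 0.23), ((7, -6), 0.14), ((7, -5), 0.14), ((7, 4), 0.23), ((7, 5), 0.23), ((8, -5), 0.14)]
side [((1, 5), 0.26), ((2, 6), 0.23), ((3, 4), 0.31), ((3, 5), 0.27), ((3, 6), 0.31), ((4, 4), 0.11), ((4, 5), 0.11), ((4, 6), 0.28), ((5, -6), 0.11), ((5, 4), 0.11), ((5, 5), 0.11), ((5, 6), 0.11), ((6, 4), 0.23), ((7, -5), 0.14), ((7, 4), 0.23), ((7, 5), 0.23), ((17, 0), 0.24), ((17, 1), 0.14), ((17, 3), 0.2), ((17, 5), 0.16), ((17, 6), 0.14), ((17, 7), 0.14), ((17, 9), 0.13), ((18, -2), 0.14), ((18, -1), 0.27), ((18, 0), 0.26), ((18, 1), 0.25), ((18, 2), 0.23), ((18, 3), 0.22), ((18, 4), 0.21), ((18, 5), 0.19), ((18, 6), 0.18), ((18, 7), 0.17), ((18, 8), 0.15), ((18, 9), 0.14), ((18, 10), 0.13), ((18, 11), 0.11), ((18, 12), 0.1)]
```

Emit:
carry_out:
  rows:
    - [[0,0,0,0,-56,0,85],[0,0,0,0,-56,0,85],[0,0,0,0,-56,0,85],[0,0,0,0,-56,0,85],[0,0,0,30,-50,0,85],[0,0,0,48,-45,0,85],[0,0,0,48,-45,0,85],[0,0,0,48,-45,0,85],[0,0,0,48,-45,0,85],[0,0,0,30,-30,0,85]]

```text
t: 1.35
position: [0.4453, 0.0781, 0.3972]
ee_rot: [[-0.942, 0.334, -0.002], [0.335, 0.942, -0.007], [-0.001, -0.007, -1.0]]
contact_force: [-0.0, 1.5, -0.2]
grip_width: 0.997
```

Emit:
carry_out:
  rows:
    - [[0,0,0,28,-6,-30,85],[0,0,0,0,0,-30,85],[0,0,0,0,0,0,85]]

```text
t: 1.72
position: [0.4756, 0.0684, 0.3349]
ee_rot: [[-0.94, 0.34, -0.003], [0.34, 0.94, -0.008], [0.0, -0.008, -1.0]]
contact_force: [-0.4, -0.6, 0.2]
grip_width: 0.998
```

Emit:
carry_out:
  rows:
    - [[0.008,-0.003,0,-3,4,-40,85],[0,0,0,0,0,-40,85],[0,0,0,0,0,-30,85],[0,0,0,0,0,-20,85],[0,0,0,0,0,0,85]]

```text
t: 2.35
position: [0.4739, 0.0739, 0.2089]
ee_rot: [[-0.941, 0.338, 0.008], [0.338, 0.941, 0.001], [-0.007, 0.004, -1.0]]
contact_force: [0.2, -0.8, 0.9]
grip_width: 0.998
```

Emit:
carry_out:
  rows:
    - [[0,0.006,0,0,0,-13,85],[0,0,0,0,0,0,75],[0,0,0,0,0,0,65],[0,0,0,0,0,0,40],[0,0,0,0,0,0,40],[0,0,0,0,0,0,40],[0,0,0,0,0,0,40]]

```text
t: 3.22
position: [0.4759, 0.0742, 0.1994]
ee_rot: [[-0.941, 0.337, 0.008], [0.337, 0.941, 0.001], [-0.007, 0.004, -1.0]]
contact_force: [0.3, 0.3, -1.8]
grip_width: 0.706
```

Emit:
carry_out:
  rows:
    - [[0,0,0,0,0,15,40],[0,0,0,0,0,30,40],[0,0,0,0,0,30,40],[0,0,0,0,0,15,40],[0,0,0,0,-20,0,40],[0,0,0,0,-40,0,40],[0,0,0,0,-40,0,40],[0,0,0,0,-40,0,40],[0,0,0,0,-40,0,40],[0,0,0,0,-40,0,40]]

```text
t: 4.47
position: [0.4735, -0.1491, 0.2951]
ee_rot: [[-0.943, 0.332, 0.007], [0.332, 0.943, 0.002], [-0.005, 0.005, -1.0]]
contact_force: [0.2, 0.6, -4.5]
grip_width: 0.706
```

Emit:
carry_out:
  rows:
    - [[0,0,0,0,-40,0,40],[0,0,0,0,-40,0,40],[0,0,0,0,-25,0,40],[0,0,0,0,0,0,40]]

```text
t: 4.97
position: [0.4719, -0.2599, 0.2948]
ee_rot: [[-0.942, 0.335, 0.005], [0.335, 0.942, 0.003], [-0.004, 0.005, -1.0]]
contact_force: [-0.8, 0.4, -4.2]
grip_width: 0.707
```

```bash
python3 - <<'E'
from h import *
snap('side','side1')
s=read_state(); print(s['position'],s['ee_rot'],s['contact_force'],s['grip_width'])
E
```

```text
[ 0.47196831 -0.25903386  0.29461582] [[-0.94234539  0.33460516  0.00495567]
 [ 0.33462439  0.94234418  0.00373769]
 [-0.0034193   0.00518049 -0.99998074]] [ 0.42503681  0.27020899 -4.25270844] 0.7099634149793924
```

View pics/side1.png

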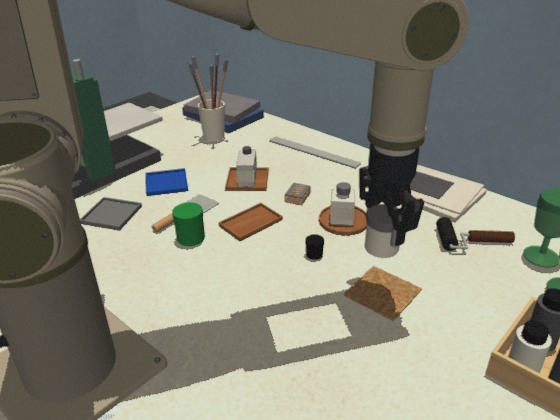

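The side view shows the jar held upright at (383,232), above and short of the mat at (383,291). The oblong tray at (251,221) is now empty. Next I lower it.

Emit:
carry_out:
  rows:
    - [[0,0,0,1,-10,-20,40],[0,0,0,0,0,-25,40],[0,0,0,0,0,-20,40],[0,0,0,0,0,-10,40],[0,0,0,0,0,-7,40],[0,0,0,0,0,-4,40],[0,0,0,0,0,0,40]]

```text
t: 5.9
position: [0.4741, -0.2643, 0.2076]
ee_rot: [[-0.944, 0.33, 0.006], [0.331, 0.944, 0.005], [-0.004, 0.007, -1.0]]
contact_force: [-0.2, -0.2, -3.9]
grip_width: 0.708
```

Emit:
carry_out:
  rows:
    - [[0,0,0,-2,-4,-4,40],[0,0,0,0,0,-2,40],[0,0,0,0,0,0,40]]

```text
t: 6.28
position: [0.4724, -0.2692, 0.2025]
ee_rot: [[-0.944, 0.331, 0.008], [0.331, 0.944, 0.004], [-0.006, 0.006, -1.0]]
contact_force: [-0.1, -0.6, -4.3]
grip_width: 0.704
```

Emit:
carry_out:
  rows:
    - [[0,0,0,0,0,-2,40],[0,0,0,0,0,0,40]]

```text
t: 6.52
position: [0.4725, -0.2693, 0.2006]
ee_rot: [[-0.944, 0.331, 0.008], [0.331, 0.944, 0.004], [-0.007, 0.006, -1.0]]
contact_force: [-0.3, 0.1, -3.8]
grip_width: 0.713
```

Emit:
carry_out:
  rows:
    - [[0,0,0,0,0,-1.5,40],[0,0,0,0,0,0,40]]

```text
t: 6.78
position: [0.4728, -0.2694, 0.1996]
ee_rot: [[-0.944, 0.331, 0.009], [0.331, 0.944, 0.003], [-0.008, 0.006, -1.0]]
contact_force: [-0.0, 0.2, -3.7]
grip_width: 0.706
```

Emit:
carry_out:
  rows:
    - [[0,0,0,0,0,-1.5,40],[0,0,0,0,0,0,40]]

```text
t: 7.02
position: [0.4733, -0.2696, 0.1998]
ee_rot: [[-0.944, 0.331, 0.01], [0.331, 0.944, 0.003], [-0.009, 0.006, -1.0]]
contact_force: [0.0, 0.1, -2.7]
grip_width: 0.704
```

Emit:
carry_out:
  rows:
    - [[0,0,0,0,0,-1,40],[0,0,0,0,0,0,65],[0,0,0,0,0,0,75],[0,0,0,0,0,0,85],[0,0,0,0,0,0,85],[0,0,0,0,0,0,85]]

```text
t: 7.78
position: [0.4739, -0.27, 0.1997]
ee_rot: [[-0.944, 0.331, 0.012], [0.331, 0.944, 0.001], [-0.011, 0.005, -1.0]]
contact_force: [0.4, 0.0, 0.8]
grip_width: 0.994
```

Emit:
carry_out:
  rows:
    - [[0,0,0,0,0,20,85],[0,0,0,0,0,40,85],[0,0,0,0,0,40,85],[0,0,0.18,0,20,10,85],[0,0,0.18,10,50,0,85],[0,0,0.18,15,60,0,85],[0,0,0.18,15,60,0,85],[0,0,0.18,15,60,0,85],[0,0,0.15,15,60,0,85],[0,0,0,15,60,0,85]]

```text
t: 9.02
position: [0.5578, 0.104, 0.3145]
ee_rot: [[-0.739, -0.674, 0.01], [-0.674, 0.739, 0.009], [-0.013, -0.0, -1.0]]
contact_force: [1.0, 0.7, 0.7]
grip_width: 0.999
```

```bash
python3 - <<'E'
from h import *
p,d=snap('top','top1');P=pts('top',d)
m=(abs(P[...,0]-.473)<.06)&(abs(P[...,1]+.27)<.06)&(P[...,2]>.068)
q=P[m];r=cv2.minAreaRect((q[:,:2]*1000).astype(np.float32));print(r,np.median(q[:,2]))
s=read_state(); print(s['position'],s['joint_pos'])
E
```

```text
((471.26318359375, -267.97308349609375), (58.641082763671875, 60.35844802856445), 0.24441897869110107) 0.07483530529243126
[0.55825504 0.11056308 0.31467068] [ 0.10141371  0.10071133  1.68705389  0.0122173   1.34179554 -2.21364996]
```

View pics/top1.png

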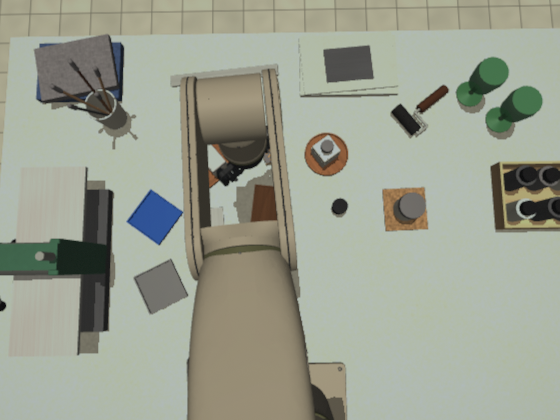

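The jar stands upright in the middle of the mat, at (412,207). The tin is next.

Emit:
carry_out:
  rows:
    - [[-0.009,0.01,-0.04,22,50,0,85],[0,0,0,20,45,0,85],[0,0,0,0,0,-20,85],[0,0,0,0,0,0,85]]

```text
t: 9.57
position: [0.6, 0.2107, 0.2925]
ee_rot: [[-0.762, -0.647, -0.001], [-0.647, 0.762, 0.003], [-0.001, 0.003, -1.0]]
contact_force: [-0.7, -0.9, -0.3]
grip_width: 0.998
```

Emit:
carry_out:
  rows:
    - [[0,0,0,2,-2,-30,85],[0,0,0,0,0,-30,85],[0,0,0,0,0,-20,85],[0,0,0,0,0,-10,85],[0,0,0,0,0,0,85]]

```text
t: 10.2
position: [0.6024, 0.2041, 0.2028]
ee_rot: [[-0.765, -0.644, 0.001], [-0.644, 0.765, 0.002], [-0.002, 0.001, -1.0]]
contact_force: [-0.3, 0.2, 0.1]
grip_width: 0.992
```

Emit:
carry_out:
  rows:
    - [[0,0,0,0,4,-4,85],[0,0,0,0,0,0,75],[0,0,0,0,0,0,60],[0,0,0,0,0,0,50],[0,0,0,0,0,0,30],[0,0,0,0,0,0,30],[0,0,0,0,0,0,30],[0,0,0,0,0,0,30]]

```text
t: 11.2
position: [0.604, 0.209, 0.2024]
ee_rot: [[-0.765, -0.644, 0.007], [-0.644, 0.765, 0.004], [-0.008, -0.001, -1.0]]
contact_force: [0.7, -0.0, -0.3]
grip_width: 0.481
```

Emit:
carry_out:
  rows:
    - [[0,0,0,0,0,12,30],[0,0,0,0,0,25,30],[0,0,0,0,0,25,30],[0,0,0,0,0,18,30],[0,0,-0.1,-16,-17,0,30],[0,0,-0.16,-28,-30,0,30],[0,0,-0.16,-28,-30,0,30],[0,0,-0.16,-28,-30,0,30],[0,0,-0.16,-18,-20,0,30],[0,0,-0.08,-10,-10,0,30]]

```text
t: 12.45
position: [0.4703, 0.0686, 0.2865]
ee_rot: [[-0.989, 0.145, 0.005], [0.145, 0.989, -0.001], [-0.005, -0.0, -1.0]]
contact_force: [0.8, 0.3, -3.0]
grip_width: 0.485
```

Emit:
carry_out:
  rows:
    - [[0,0,0,0,0,0,30]]

```text
t: 12.58
position: [0.4697, 0.0681, 0.2868]
ee_rot: [[-0.989, 0.146, 0.005], [0.146, 0.989, -0.001], [-0.005, -0.0, -1.0]]
contact_force: [0.5, 0.2, -3.5]
grip_width: 0.485
```

Emit:
carry_out:
  rows:
    - [[0,0.005,0.02,6,3,-20,30],[0,0,0,0,0,-25,30],[0,0,0,0,0,-18,30],[0,0,0,0,0,-10,30],[0,0,0,0,0,-4,30],[0,0,0,0,0,0,30]]

```text
t: 13.32
position: [0.4786, 0.0731, 0.2106]
ee_rot: [[-0.993, 0.115, 0.005], [0.115, 0.993, 0.0], [-0.005, 0.001, -1.0]]
contact_force: [0.1, 0.2, -3.1]
grip_width: 0.482
```

Emit:
carry_out:
  rows:
    - [[0,0.005,0,-2,-2,-4,30],[0,0,0,0,0,-2,30],[0,0,0,0,0,-1,30],[0,0,0,0,0,0,30]]

```text
t: 13.82
position: [0.4774, 0.071, 0.2049]
ee_rot: [[-0.993, 0.115, 0.003], [0.115, 0.993, 0.0], [-0.003, 0.001, -1.0]]
contact_force: [0.0, 0.2, -3.7]
grip_width: 0.482
```

Emit:
carry_out:
  rows:
    - [[0,0,0,0,0,-1.5,30],[0,0,0,0,0,-1,30],[0,0,0,0,0,0,30]]

```text
t: 14.2
position: [0.4775, 0.071, 0.2024]
ee_rot: [[-0.993, 0.115, 0.004], [0.115, 0.993, 0.0], [-0.004, 0.001, -1.0]]
contact_force: [0.5, -0.2, -3.8]
grip_width: 0.483
```

Emit:
carry_out:
  rows:
    - [[0,0,0,0,0,-1.5,30],[0,0,0,0,0,0,30]]

```text
t: 14.45
position: [0.4779, 0.0711, 0.2027]
ee_rot: [[-0.993, 0.115, 0.004], [0.115, 0.993, 0.0], [-0.004, 0.001, -1.0]]
contact_force: [-0.2, -0.6, -4.1]
grip_width: 0.484
```

Emit:
carry_out:
  rows:
    - [[0,0,0,0,0,-2,30],[0,0,0,0,0,0,30]]

```text
t: 14.7
position: [0.4783, 0.0712, 0.2026]
ee_rot: [[-0.993, 0.114, 0.004], [0.114, 0.993, 0.0], [-0.004, 0.001, -1.0]]
contact_force: [0.1, -0.2, -3.9]
grip_width: 0.49
```

Emit:
carry_out:
  rows:
    - [[0,0,0,0,0,-2,30],[0,0,0,0,0,-2,30]]

```text
t: 14.95
position: [0.4787, 0.0713, 0.2023]
ee_rot: [[-0.993, 0.114, 0.003], [0.114, 0.993, -0.0], [-0.003, 0.0, -1.0]]
contact_force: [-19.0, -1.4, 31.0]
grip_width: 0.485
```

Emit:
carry_out:
  rows:
    - [[0,0,0,0,0,0,30],[0,0,0,0,0,0,50],[0,0,0,0,0,0,65],[0,0,0,0,0,0,85],[0,0,0,0,0,0,85],[0,0,0,0,0,0,85]]

```text
t: 15.7
position: [0.4793, 0.0713, 0.2023]
ee_rot: [[-0.993, 0.114, 0.005], [0.114, 0.993, 0.0], [-0.005, 0.001, -1.0]]
contact_force: [0.5, -0.5, 0.4]
grip_width: 0.999
```

Emit:
carry_out:
  rows:
    - [[0,0,0,0,0,20,85],[0,0,0,0,0,40,85],[0,0,0,0,0,50,85],[0,0,-0.18,15,-20,0,85],[0,0,-0.18,20,-40,0,85],[0,0,-0.18,20,-40,0,85],[0,0,-0.18,20,-20,0,85],[0,0,-0.1,20,-10,0,85],[0,0,0,20,0,0,85],[0,0,0,0,0,0,85]]

```text
t: 16.95
position: [0.5964, -0.0635, 0.3158]
ee_rot: [[-0.572, 0.82, 0.005], [0.82, 0.572, -0.002], [-0.005, 0.003, -1.0]]
contact_force: [-0.3, -0.2, -1.1]
grip_width: 0.992
```

```bash
python3 - <<'E'
from h import *
p,d=snap('side','side2');P=pts('side',d)
m=(abs(P[...,0]-.475)<.06)&(abs(P[...,1]-.071)<.06)&(P[...,2]>.060)&(P[...,2]<.068)
q=P[m];r=cv2.minAreaRect((q[:,:2]*1000).astype(np.float32));print(r,np.median(q[:,2]))
m=(abs(P[...,0]-.613)<.05)&(abs(P[...,1]+.075)<.05)&(P[...,2]>.060)&(P[...,2]<.068)
q=P[m];r=cv2.minAreaRect((q[:,:2]*1000).astype(np.float32));print(r,np.median(q[:,2]))
s=read_state(); print(s['position'],s['ee_rot'],s['joint_pos'])
E
```

```text
((477.1936340332031, 71.11915588378906), (45.39957809448242, 82.4457778930664), 82.1728515625) 0.06625727774158036
((612.0617065429688, -73.428955078125), (51.173744201660156, 49.87922668457031), 35.14054489135742) 0.0663537144304701
[ 0.59579496 -0.06342766  0.31567473] [[-0.57236525  0.81998507  0.00474275]
 [ 0.81998672  0.57237864 -0.00211486]
 [-0.0044488   0.00267852 -0.99998652]] [-1.91239814e-01  1.82760045e-01  1.59495758e+00 -1.20171895e-03
  1.35881688e+00 -8.00390237e-01]
```

View pics/side2.png

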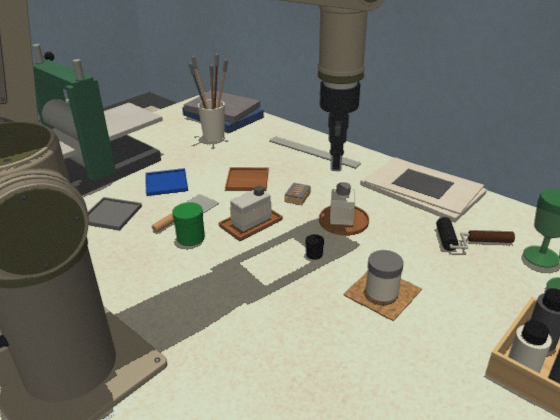

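The tin stands in the oblong tray at (251,210), measured 2 mm off centre. The jar is on the mat at (384,277). The gripper is now above the bottle at (343,205).

Emit:
carry_out:
  rows:
    - [[0.002,0.005,0,16,-9,-20,85],[0,0,0,0,0,-30,85],[0,0,0,0,0,-25,85],[0,0,0,0,0,-20,85],[0,0,0,0,0,-8,85],[0,0,0,0,0,0,85]]

```text
t: 17.75
position: [0.6093, -0.0713, 0.2109]
ee_rot: [[-0.575, 0.818, -0.001], [0.818, 0.575, -0.0], [0.0, -0.001, -1.0]]
contact_force: [0.7, 0.2, 0.2]
grip_width: 0.993
```

Emit:
carry_out:
  rows:
    - [[0,0,0,4,-2,-8,85],[0,0,0,0,0,0,75],[0,0,0,0,0,0,65],[0,0,0,0,0,0,55],[0,0,0,0,0,0,35],[0,0,0,0,0,0,35],[0,0,0,0,0,0,35],[0,0,0,0,0,0,35]]

```text
t: 18.75
position: [0.6151, -0.0737, 0.2057]
ee_rot: [[-0.575, 0.818, 0.005], [0.818, 0.575, -0.001], [-0.004, 0.003, -1.0]]
contact_force: [0.1, 0.2, -0.5]
grip_width: 0.582
```

Emit:
carry_out:
  rows:
    - [[0,0,0,0,0,12,35],[0,0,0,0,0,25,35],[0,0,0,0,0,25,35],[0,0,0,0,0,18,35],[0,0,0.02,-1,20,0,35],[0,0,0.02,-2,40,0,35],[0,0,0.02,-2,50,0,35],[0,0,0.02,-2,50,0,35],[0,0,0,-2,50,0,35],[0,0,0,-2,40,0,35]]

```text
t: 20.0
position: [0.5991, 0.1852, 0.2855]
ee_rot: [[-0.64, 0.769, -0.004], [0.769, 0.64, -0.0], [0.002, -0.003, -1.0]]
contact_force: [0.3, 0.8, -2.2]
grip_width: 0.578
```

Emit:
carry_out:
  rows:
    - [[0,0,0,0,15,0,35],[0,0,0,0,0,0,35]]

```text
t: 20.25
position: [0.5971, 0.2047, 0.2837]
ee_rot: [[-0.644, 0.765, -0.007], [0.765, 0.644, -0.0], [0.004, -0.005, -1.0]]
contact_force: [0.2, -0.0, -2.6]
grip_width: 0.581
```

Emit:
carry_out:
  rows:
    - [[0,-0.007,0,7,2,-20,35],[0,0,0,0,0,-22,35],[0,0,0,0,0,-15,35],[0,0,0,0,0,-8,35],[0,0,0,0,0,-4,35],[0,0,0,0,0,0,35]]

```text
t: 21.0
position: [0.6049, 0.2018, 0.2126]
ee_rot: [[-0.642, 0.767, 0.0], [0.767, 0.642, -0.002], [-0.002, -0.001, -1.0]]
contact_force: [0.4, 0.5, -3.0]
grip_width: 0.576
```

Emit:
carry_out:
  rows:
    - [[0,0,0,0,5,-3,35],[0,0,0,0,0,-2,35],[0,0,0,0,0,-1,35],[0,0,0,0,0,0,35]]

```text
t: 21.5
position: [0.6057, 0.2077, 0.2082]
ee_rot: [[-0.642, 0.767, 0.003], [0.767, 0.642, -0.001], [-0.003, 0.002, -1.0]]
contact_force: [0.4, -1.0, -1.8]
grip_width: 0.574
```

Emit:
carry_out:
  rows:
    - [[0,0,0,0,0,-2,35],[0,0,0,0,0,-1,35]]

```text
t: 21.75
position: [0.6058, 0.2077, 0.2057]
ee_rot: [[-0.642, 0.767, 0.004], [0.767, 0.642, -0.001], [-0.003, 0.002, -1.0]]
contact_force: [-3.8, -0.7, 4.3]
grip_width: 0.578
```

Touching the floor, so I release.

Emit:
carry_out:
  rows:
    - [[0,0,0,0,0,0,35],[0,0,0,0,0,0,60],[0,0,0,0,0,0,70],[0,0,0,0,0,0,85],[0,0,0,0,0,0,85],[0,0,0,0,0,0,85]]

```text
t: 22.5
position: [0.6066, 0.2078, 0.2068]
ee_rot: [[-0.642, 0.767, 0.006], [0.767, 0.642, -0.0], [-0.004, 0.005, -1.0]]
contact_force: [0.9, 0.7, 0.5]
grip_width: 0.999
```

Emit:
carry_out:
  rows:
    - [[0,0,0,0,0,20,85],[0,0,0,0,0,40,85],[0,0,0,0,0,50,85],[0,0,0,-5,-30,0,85],[0,0,0,-15,-60,0,85],[0,0,0,-15,-60,0,85],[0,0,0,-15,-60,0,85],[0,0,0,-15,-60,0,85],[0,0,0,-15,-60,0,85],[0,0,0,-15,-60,0,85]]

```text
t: 23.75
position: [0.5098, -0.1849, 0.3381]
ee_rot: [[-0.648, 0.761, 0.026], [0.761, 0.648, -0.002], [-0.019, 0.018, -1.0]]
contact_force: [0.6, -0.0, 0.5]
grip_width: 0.995
```

Emit:
carry_out:
  rows:
    - [[0,0,0,-20,-40,0,85],[0,0,0,-10,-20,0,85],[0,0,0,0,0,0,85]]

```text
t: 24.12
position: [0.4773, -0.2512, 0.3438]
ee_rot: [[-0.643, 0.765, 0.031], [0.765, 0.644, -0.007], [-0.025, 0.02, -0.999]]
contact_force: [-0.7, 0.2, -0.5]
grip_width: 0.995
```

Emit:
carry_out:
  rows:
    - [[0.007,0.031,0,-4,-17,-30,85],[0,0,0,0,0,-30,85],[0,0,0,0,0,-25,85],[0,0,0,0,0,0,85]]

```text
t: 24.62
position: [0.4757, -0.2662, 0.2622]
ee_rot: [[-0.645, 0.764, 0.006], [0.764, 0.645, -0.002], [-0.006, 0.003, -1.0]]
contact_force: [-0.6, 0.8, 1.3]
grip_width: 0.992
```

```bash
python3 - <<'E'
from h import *
p,d=snap('top','top2');P=pts('top',d)
for n,x,y,lo,hi in (('bottle',.603,.207,.06,.068),('tin',.475,.071,.06,.068),('jar',.473,-.27,.068,.08)):
    m=(abs(P[...,0]-x)<.05)&(abs(P[...,1]-y)<.05)&(P[...,2]>lo)&(P[...,2]<hi)
    q=P[m]
    if len(q)>9: print(n,len(q),cv2.minAreaRect((q[:,:2]*1000).astype(np.float32)))
E
```

```text
bottle 268 ((603.666748046875, 208.11831665039062), (50.3968620300293, 49.59895706176758), 40.272056579589844)
tin 492 ((476.7342834472656, 71.95307159423828), (42.1478271484375, 79.65294647216797), 83.26302337646484)
jar 133 ((479.0950927734375, -247.36851501464844), (17.950084686279297, 46.63693618774414), 58.477535247802734)
```

View pics/top2.png

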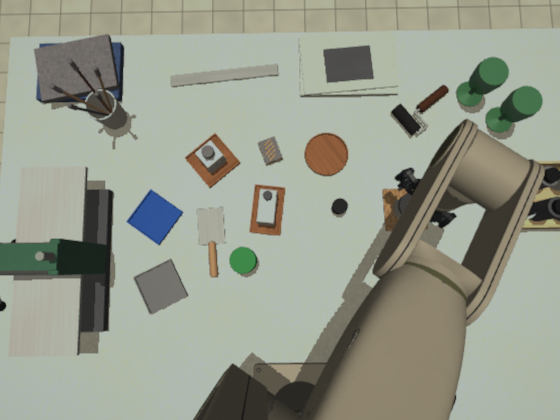

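The bottle (212,154) and tin (267,206) are both centred, within 2 mm. The jaws sit astride the jar on the mat.

Emit:
carry_out:
  rows:
    - [[0,0.006,0,-3,-2,-25,85],[0,0,0,0,0,-20,85],[0,0,0,0,0,-12,85],[0,0,0,0,0,0,85]]

```text
t: 25.18
position: [0.4766, -0.2686, 0.2114]
ee_rot: [[-0.646, 0.763, 0.01], [0.763, 0.646, -0.009], [-0.013, 0.002, -1.0]]
contact_force: [0.3, -0.2, 0.7]
grip_width: 0.993
```

Emit:
carry_out:
  rows:
    - [[0.009,0.01,0,-3,0,-10,85],[0,0,0,0,0,0,75],[0,0,0,0,0,0,65],[0,0,0,0,0,0,40],[0,0,0,0,0,0,40],[0,0,0,0,0,0,40],[0,0,0,0,0,0,40]]

```text
t: 26.05
position: [0.4741, -0.2692, 0.2026]
ee_rot: [[-0.646, 0.763, 0.002], [0.763, 0.646, -0.0], [-0.002, 0.001, -1.0]]
contact_force: [0.1, -0.2, -1.2]
grip_width: 0.711
```

Emit:
carry_out:
  rows:
    - [[0,0,0,0,0,12,40],[0,0,0,0,0,25,40],[0,0,0,0,0,25,40],[0,0,0,0,0,18,40],[0,0,0,12,18,0,40],[0,0,0,26,35,0,40],[0,0,0,30,40,0,40],[0,0,0,30,40,0,40],[0,0,0,22,30,0,40],[0,0,0,10,15,0,40]]

```text
t: 27.3
position: [0.6054, -0.0862, 0.2887]
ee_rot: [[-0.643, 0.766, 0.0], [0.766, 0.643, 0.0], [-0.0, 0.0, -1.0]]
contact_force: [-0.5, -0.1, -4.3]
grip_width: 0.707
```

Emit:
carry_out:
  rows:
    - [[0,0,0,0,0,0,40]]

```text
t: 27.42
position: [0.6057, -0.0852, 0.2887]
ee_rot: [[-0.645, 0.765, -0.0], [0.765, 0.645, 0.0], [0.0, -0.0, -1.0]]
contact_force: [-0.4, -1.1, -4.3]
grip_width: 0.708
```

```bash
python3 - <<'E'
from h import *
z=np.load('pics/top2.npz');p=z['p'];hsv=cv2.cvtColor(p,cv2.COLOR_RGB2HSV)
m=np.zeros(p.shape[:2],np.uint8);m[120:190,292:362]=1
m&=((hsv[...,1]>110)&(hsv[...,0]<20)).astype(np.uint8)
k=max(cv2.findContours(m,0,1)[0],key=cv2.contourArea).reshape(-1,2)
W=np.array([ray('top',u,v,.01)[:2] for u,v in k],np.float32)*1000
print(cv2.minEnclosingCircle(W),cv2.fitEllipse(W))
E
```

```text
((613.68896484375, -78.6500244140625), 53.9307861328125) ((613.7388916015625, -78.39556121826172), (104.70540618896484, 105.2327651977539), 45.3541145324707)
```

Emit:
carry_out:
  rows:
    - [[0,0,0,9,6,-20,40],[0,0,0,0,0,-25,40],[0,0,0,0,0,-18,40],[0,0,0,0,0,-9,40],[0,0,0,0,0,-5,40],[0,0,0,0,0,0,40]]

```text
t: 28.18
position: [0.6134, -0.0836, 0.2109]
ee_rot: [[-0.642, 0.767, -0.0], [0.767, 0.642, -0.002], [-0.001, -0.001, -1.0]]
contact_force: [-0.0, -0.4, -3.5]
grip_width: 0.706
```

Emit:
carry_out:
  rows:
    - [[0,0,0,2,4,-4,40],[0,0,0,0,0,-2,40],[0,0,0,0,0,-1,40],[0,0,0,0,0,-1,40]]

```text
t: 28.68
position: [0.6165, -0.0793, 0.2046]
ee_rot: [[-0.642, 0.767, 0.003], [0.767, 0.642, -0.003], [-0.004, 0.001, -1.0]]
contact_force: [0.2, 0.6, -3.4]
grip_width: 0.71
```

Emit:
carry_out:
  rows:
    - [[0,0,0,-1,0,-2,40],[0,0,0,0,0,-1,40]]

```text
t: 28.92
position: [0.6158, -0.0795, 0.2027]
ee_rot: [[-0.642, 0.767, 0.004], [0.767, 0.642, -0.003], [-0.005, 0.001, -1.0]]
contact_force: [-5.8, 0.1, 8.5]
grip_width: 0.712
```

Contact with the tray floor, so I release and retreat.

Emit:
carry_out:
  rows:
    - [[0,0,0,0,0,0,40],[0,0,0,0,0,0,65],[0,0,0,0,0,0,75],[0,0,0,0,0,0,85],[0,0,0,0,0,0,85],[0,0,0,0,0,0,85]]

```text
t: 29.68
position: [0.6166, -0.0796, 0.2038]
ee_rot: [[-0.642, 0.767, 0.007], [0.767, 0.642, -0.003], [-0.007, 0.003, -1.0]]
contact_force: [-0.8, 0.3, -0.6]
grip_width: 0.996
```

Emit:
carry_out:
  rows:
    - [[0,0,0,0,0,20,85],[0,0,0,0,0,40,85],[0,0,0,0,0,50,85],[0,0,0,0,0,40,85],[0,0,0,-20,-50,0,85],[0,0,0,-30,-60,0,85],[0,0,0,-30,-60,0,85],[0,0,0,-30,-60,0,85],[0,0,0,-30,-40,0,85],[0,0,0,0,0,0,85]]

```text
t: 30.92
position: [0.4771, -0.3433, 0.3756]
ee_rot: [[-0.644, 0.765, 0.022], [0.764, 0.645, -0.012], [-0.023, 0.009, -1.0]]
contact_force: [1.1, 1.1, 0.5]
grip_width: 0.996
```

```bash
python3 - <<'E'
from h import *
p,d=snap('top','top3');snap('side','side3');P=pts('top',d)
for n,x,y,lo,hi in (('bottle',.603,.207,.06,.068),('tin',.475,.071,.06,.068),('jar',.613,-.078,.068,.08)):
    q=P[(abs(P[...,0]-x)<.05)&(abs(P[...,1]-y)<.05)&(P[...,2]>lo)&(P[...,2]<hi)]
    print(n,len(q),cv2.minAreaRect((q[:,:2]*1000).astype(np.float32)),np.median(q[:,2]))
cv2.imwrite('pics/z3.png',cv2.cvtColor(np.vstack([p[90:300,130:440],cv2.imread('pics/side3.png')[120:330,130:440,::-1]]),cv2.COLOR_RGB2BGR))
E
```

```text
bottle 267 ((604.1240844726562, 208.58316040039062), (49.83308029174805, 49.72200393676758), 40.92068099975586) 0.06420041083541318
tin 499 ((476.5665283203125, 72.00761413574219), (42.17293930053711, 79.97502136230469), 83.24092864990234) 0.06451387743992057
jar 524 ((613.0618896484375, -78.284423828125), (59.43406295776367, 61.45209503173828), 87.4765853881836) 0.07480899309441336
```

View pics/z3.png

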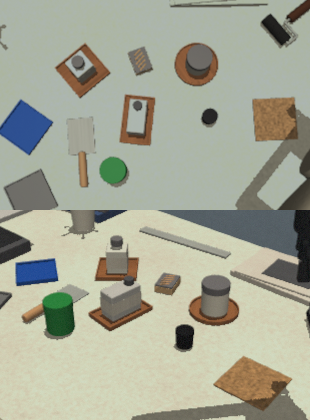

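Both views show each container upright and centred in its own tray: jar at (198,62), bottle at (82,66) and tin at (138,120) in the top crop. The mat is empty, the bystanders are where they were, and the arm is clear.

```bash
python3 -c "
from rig import *
print(sign_off())"
```

```text
the job is handed in; nothing more can be done
None
```

The job is done and handed in after about 31 s of the 112 s allowed. I stood the jar on the cork mat and let it go. Then I moved the tin to the oblong tray, the bottle to the square tray and the jar from the mat to the round tray.

- **Final positions:** the last top-view measurement puts each container within about 2 mm of its tray's middle. The tin is about 0.3° off the tray's length, and all three stand upright at the right height for the tray floor.
- **Cork mat:** the jar stood about 2 mm from the middle of the mat, upright and with the gripper away.
- **Bystanders:** the block, roller and paint pot look unmoved in the pictures. I checked them by eye and did not measure them.
- **One rough spot:** the tin was pressed onto its tray floor with a reading of about 31 N up and 19 N sideways before I let go, because small downward steps did not register. It did not shift or tip, and later checks showed it centred.

No check failed or disagreed; the top and side views agreed to about 1 mm on the tin and bottle, the two compared.

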